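# Tighten a glue-up stand's slotted collar with a bar and lock it with the pawl

## Task

Two round plywood discs are being glued on the clamping stand: use the loose steel bar, set in one slot of the collar after another, to turn the collar clockwise (seen from above) until it is screwed down tight, without turning it by hand. Then flip the hinged pawl over so that it lies level in the collar's slot and locks it. Leave the bar lying on the bench beside the stand and do not disturb the thread cone, the tape roll or the mug.

Things in the scene. Friction and masses are not known exactly. Their poses are not given: they have to be found in the camera images.
- stand: Fixed clamping stand. Origin under the centre of its grey base plate (200 x 260 x 12 mm, x by y), on the upright axis of post and collar; -x side faces the robot, z up. On the plate two plywood discs, 170 mm across, top 48 mm above the bench; through them a threaded steel post, 34 mm thick, up to 142 mm, carries the slotted collar.
- dowel_left (a point): Left wooden dowel, 16 mm thick, upright, 72 mm from the stand's axis, +120 deg from the stand's +x; point at its top, 119 mm above the bench. The two dowels stop the bar: a radial bar's centre line can swing only about 47 deg to either side of the stand's front (-x), so to go on, the bar must be lifted out and moved back to another slot.
- dowel_right (a point): Right wooden dowel, 16 mm thick, upright, 72 mm from the stand's axis, -120 deg from the stand's +x; point at its top, 119 mm above the bench. 
- collar_mid (a point): On the axis, level with the centre line of a bar lying in a slot (77 mm above the bench when tight; sinks 2.5 mm per rad of tightening). Dark steel collar, 104 mm across, six radial slots 60 deg apart, 19 mm wide, open at the top and outside, from 24 to 52 mm from the axis. Slot floor 7 mm below this point, tops of the lugs between slots 9 mm above, top edges bevelled 2 mm.
- collar (a joint): Turn of the collar in rad: grows clockwise seen from above, 2.6 = tight (hard stop). Stays where it is left; takes about 0.5 N m. Slots point, in the stand's frame, in the directions -80 deg + (2.6 rad - value) + multiples of 60 deg, counter-clockwise from its +x; when tight one slot faces the pawl.
- bar_mid (a point): Centre of the loose square steel bar, 180 x 14 x 14 mm, 0.2 kg, lying on the bench at the robot's left; its x axis runs along the bar. Both ends are alike.
- pawl (a joint): Hinged steel pawl in rad: 0 = open, leaning 20 deg outwards past upright; 1.92 = closed, lying level and pointing at the collar's axis in the slot. Past upright (0.35) it falls shut by its own weight; light hinge.
- pawl_hinge (a point): Hinge axis of the pawl, on a small steel bracket 98 mm from the stand's axis in the direction -80 deg from the stand's +x, 78 mm above the bench; the hinge is level, square to the direction to the axis.
- pawl_handle (a point): Centre of the pawl's cross handle, a level round bar 12 mm thick, 44 mm long, 51 mm from the hinge, on the side that faces outwards when open and up when closed. The tongue, 14 mm wide and 12 mm thick, reaches 62 mm from the hinge. Push handle or tongue towards the collar's axis to flip the pawl over.
- thread_cone: Bystander: black cone of thread, 65 mm wide, 122 mm high, stands upright; origin under its centre.
- tape_roll: Bystander: roll of masking tape lying flat, 104 mm across, 25 mm high; origin under its centre.
- the_mug: Bystander: white mug with dots, 78 mm wide, 93 mm high; origin under its centre.
Not all that is in view belongs to the job. What is shaped like the part that bears bar_mid but turquoise is not meant.

How it is judged:
On the way, in this order (a step that is already met when the one before it is completed fails the run):
1. the collar is screwed down tight while the pawl is still open (value of joint collar above 2.52 rad and value of joint pawl below 1 rad), for 0.2 s.
2. the pawl lies closed in the slot (value of joint pawl above 1.84 rad and value of joint collar above 2.5 rad), for 0.2 s.
At the end, for the whole second after the job is handed in: The collar is tight (joint above 2.5 of 2.6 rad), the pawl is closed (above 1.84 of 1.92 rad) and at rest, and the bar lies still on the bench (its centre less than 16 mm above it) (all of step 2 and height (world z) of bar_mid below 0.016 m and linear speed of bar below 0.02 m/s and velocity of joint pawl below 0.05 rad/s); the robot touches nothing.
It fails at once if the fingers push or turn the collar themselves (more than 3 N) (contact force between the fingers and collar above 3 N).
It fails at once if a bystander is moved by more than 30 mm (distance of any of thread_cone, tape_roll, the_mug from where it was at the start of the episode above 0.03 m).
It also fails if it takes over 72 s, if anything falls off the work surface, if the arm or the gripper's body presses on something with over 40 N, if the wrist force passes 120 N, or if a joint passes its speed limit or range.

## Robot

A 7-joint arm with a two-finger parallel gripper is mounted at the origin on the work surface; the furniture and walls round the work are solid. World frame = base frame: x ahead of the robot, y to its left, z up, the work surface at z = 0. Lengths are in m, angles in rad, forces in N, time in s.
With the tool pointing down it reaches from about 0.4 to 0.9 m from the base axis. Payload 5.6 kg.
Tool frame: the origin (TCP) lies at the very end of the fingers, on their centre line; the grasp point (between the pads) lies ctrl.grip_point_offset behind it (ctrl.grip_point_offset is the distance from the TCP to the grasp point, in m); z points along the fingers, y is the line along which they close (so a half turn about z gives the same grasp; the last joint's range is limited). The gripper opens to 92 mm and grips with 3 to 60 N. Pads are 20 mm wide; open, the fingers measure 128 mm over their backs; the gripper's body (75 mm by 189 mm) begins 69 mm behind the grasp point.
Start: joints at [-1.343, 0.468, -0.012, 1.603, 0.006, 1.071, -0.056], TCP at [0.174, 0.626, 0.215] pointing down, gripper open.
Joint ranges: [-2.53, 2.53], [-0.31, 2.02], [-1.57, 1.55], [0.28, 2.44], [-1.29, 4.43], [0.15, 1.84], [-2.92, 2.92]. Speed limits (rad/s): [2.57, 2.57, 3.14, 3.14, 3.14, 3.14, 3.14].

## Interface

Orientations are given as a rotation vector (axis times angle).
In Python, from workcell import ctrl gives the robot as it stands. The module is installed in compiled form; this text tells all that it offers.
- The arm moves only by the shell command python3 -m inch 'ROWS' [FORCE]. ROWS is a JSON object of lists of equal length, an entry for each row: "dp": the shift along the world's x, y, z in units of 500 mm (1.0 is 500 mm), a list of three; "turn": the turn, a rotation vector about the world's x, y, z in units of pi rad (1.0 is pi rad), a list of three; "fingers": the gripper's target within -1 to 1 (shut at 1, half-way at 0, fully open at -1). In form: {"dp": [[dx, dy, dz], ...], "turn": [[wx, wy, wz], ...], "fingers": [fingers, ...]}. A call has 1 to 5 rows; each row is the pose to reach, as a shift and turn from the pose commanded when the call began, turning the shorter way round; what a row does not reach only later rows make up. A row lasts 1/8 s, in which the tool goes at most 62.5 mm and 10.7 degrees, less where a joint would pass 70% of its speed; a pose out of reach is approached as far as the arm can. A call with a number of a shift or a turn outside -1 to 1 is refused whole. A call with a gripper value outside its range is refused whole. The fingers move at their own pace and stop on an object; FORCE is the grip in N (left out, the last holds). Time passes only in rows, so rows that repeat a pose let the fingers close. It gives the time, the measured TCP pose, the force, the opening and the grip force at its end, in the units of the state.
- ctrl.get_state(): the state, without advancing time (a new reading comes with each control period).
- ctrl.read_camera(name): name is "scene" or "side" or "wrist"; returns a dict with "image" (384x512x3 uint8, red, green, blue), "depth" (384x512 float32, m along the optical axis (not along the pixel's ray), 0 where there is no reading), "intrinsics" (3x3 intrinsics, pixels), "origin" and "attitude" of the camera in the world. Camera axes: x right, y down, z forward; pixel columns grow to the right and rows downward; lengths in m; the calibration is good to about 2 mm. A picture is of the moment at which its call begins.
- ctrl.hand_in(): hands the job in; it is judged then, once.
Trained networks look in the newest picture that a camera, given by its name, has taken for a name from the list of things; names that differ only in an ending like _2 or _b are one class to them, and where a whole thing is asked for, a point or a joint stands for the part that bears it (a point fixed in the world has none). Each returns a list of dicts, best first, with "confidence" (0 to 1); they miss things now and then, are a little off and sometimes report something else, mostly with a low value. They report only what shows in the picture. A call takes as long as a camera call. They do not tell look-alikes from the thing itself.
- ctrl.search_frame(camera, target): "location" ([x, y, z] in m, in world coordinates, good to about 4 mm: the middle of the surface that is visible of it).
- ctrl.silhouettes(camera, target): "pixels" (384x512 bool, what is visible of it).
The state is a dict: "time": time; "q": joint angles; "qvel": joint speeds; "joint_torque": joint torques, N m; "tool_pos": TCP position; "eef_rot": TCP orientation; "contact_force": force on the tool from outside, world axes, zero at the start; "moment": the same for the moment, N m; "gripper_width": finger opening in m; "gripper_force": force on a finger pad.
Only numpy, scipy, OpenCV 4.12 (cv2) and the standard library are available. Lean on these libraries where they do the work, as an engineer would, in place of code of your own. Each camera call takes 0.05 s, during which the arm holds its last target. There are 200 camera calls.

## Working session

There is one attempt and no reset: what is moved stays moved. The work goes in short steps, Python scripts to look and compute and a shell command to move; the robot and the scene stay as the last step left them, time stands still between calls to the robot, and variables do not carry over. Pictures are saved under pics/ and viewed, at most 10 in all, crops included, and the job is handed in when it is done.

```bash
mkdir -p pics; cat > h.py <<'E'
import numpy as np, cv2
from workcell import ctrl
from scipy.spatial.transform import Rotation as R
def att(c):
    a=np.array(c["attitude"],float)
    return a if a.shape==(3,3) else R.from_rotvec(a).as_matrix() if a.size==3 else R.from_quat(a).as_matrix()
def cloud(c):
    K=c["intrinsics"];d=c["depth"];v,u=np.indices(d.shape)
    p=np.stack([(u-K[0,2])/K[0,0]*d,(v-K[1,2])/K[1,1]*d,d],-1)
    w=p@att(c).T+np.array(c["origin"]); w[d==0]=np.nan
    return w
def save(c,n,crop=None,s=1):
    im=c["image"][:,:,::-1]
    if crop: a,b,e,f=crop; im=im[b:f,a:e]
    cv2.imwrite("pics/"+n,cv2.resize(im,None,fx=s,fy=s,interpolation=cv2.INTER_CUBIC))
E
python3 - <<'E'
from h import *
np.set_printoptions(precision=4,suppress=True)
s=ctrl.get_state()
for k in s: print(k,np.round(s[k],4))
print(ctrl.grip_point_offset)
ims=[]
for n in ["scene","side"]:
    c=ctrl.read_camera(n); ims.append(c)
    print(n,c["origin"],c["attitude"])
    for t in ["stand","dowel_left","dowel_right","collar_mid","bar_mid","pawl_hinge","pawl_handle","thread_cone","tape_roll","the_mug"]:
        print(t,[(np.round(r["location"],3),round(r["confidence"],2)) for r in ctrl.search_frame(n,t)[:3]])
    save(c,n+"0.png",s=1.5)
E
```

```text
time 0.0
q [-1.343   0.4684 -0.0116  1.6036  0.006   1.0713 -0.0563]
qvel [-0.0014 -0.0011  0.0005 -0.0004  0.001   0.0003  0.0012]
joint_torque [  0.0009 -52.0567  -0.012  -24.3749  -0.0567   0.0172   0.0001]
tool_pos [0.1738 0.6257 0.2136]
eef_rot [-0.4242 -3.1127  0.0027]
contact_force [ 0.3605 -1.1579  0.7742]
moment [ 0.0153 -0.004  -0.0115]
gripper_force 0.0
gripper_width 0.0921
0.0187
scene [-0.4227 -0.5839  0.8933] [-2.0129  1.1212 -0.537 ]
stand [(array([ 0.555, -0.034,  0.039]), 0.76)]
dowel_left []
dowel_right [(array([ 0.55 , -0.036,  0.041]), 0.83), (array([0.469, 0.266, 0.016]), 0.37)]
collar_mid [(array([ 0.568, -0.015,  0.087]), 0.95)]
bar_mid [(array([0.333, 0.076, 0.015]), 0.9), (array([0.471, 0.268, 0.016]), 0.49)]
pawl_hinge [(array([ 0.553, -0.034,  0.036]), 0.62), (array([ 0.409, -0.378,  0.021]), 0.6)]
pawl_handle []
thread_cone [(array([0.593, 0.274, 0.066]), 0.81)]
tape_roll [(array([ 0.41 , -0.377,  0.023]), 0.87), (array([ 0.568, -0.016,  0.087]), 0.62)]
the_mug [(array([ 0.621, -0.381,  0.066]), 0.85)]
side [0.4403 1.0332 0.9432] [ 0.018  -2.8063  1.3652]
stand [(array([0.583, 0.044, 0.038]), 0.61)]
dowel_left [(array([0.586, 0.043, 0.042]), 0.94), (array([0.479, 0.278, 0.012]), 0.25)]
dowel_right [(array([0.584, 0.043, 0.039]), 0.91)]
collar_mid [(array([0.587, 0.018, 0.08 ]), 0.79)]
bar_mid [(array([0.19 , 0.324, 0.012]), 0.9), (array([0.478, 0.276, 0.016]), 0.88), (array([0.332, 0.093, 0.017]), 0.47)]
pawl_hinge [(array([0.583, 0.045, 0.041]), 0.77)]
pawl_handle [(array([ 0.631, -0.102,  0.114]), 0.5), (array([ 0.65 , -0.362,  0.061]), 0.22)]
thread_cone [(array([0.598, 0.303, 0.083]), 0.69)]
tape_roll [(array([ 0.434, -0.352,  0.02 ]), 0.83)]
the_mug [(array([ 0.646, -0.362,  0.059]), 0.97)]
```

View pics/scene0.png

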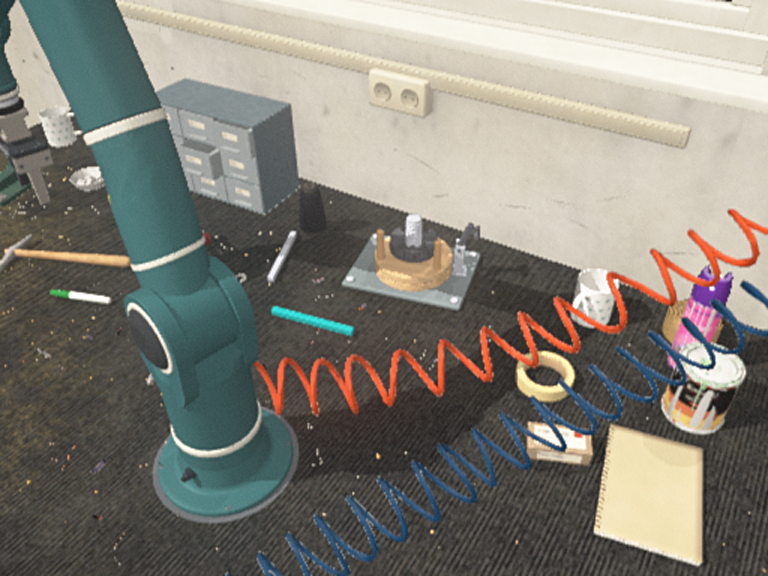

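View pics/side0.png

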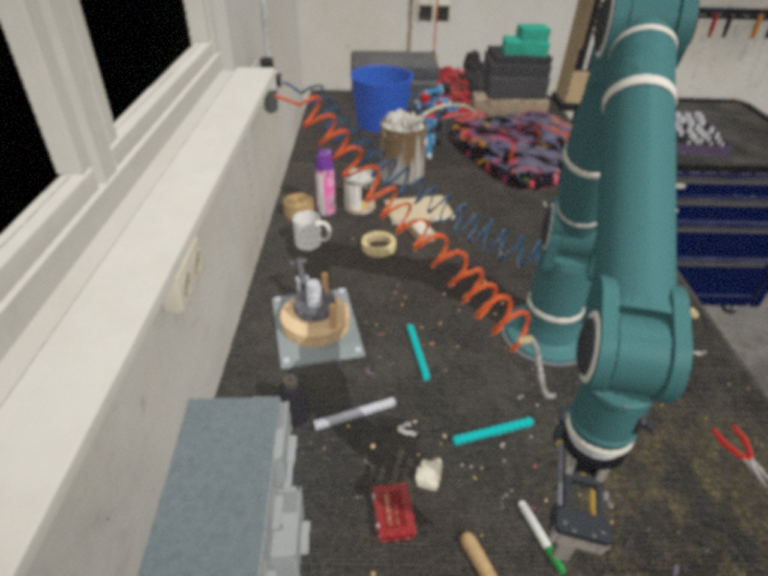

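The steel bar is the grey one at scene px (283,258)/1.5. The two others of the same shape, at side px (418,350) and (494,432), are turquoise and so not meant. I'll confirm this in a crop and measure.

```bash
python3 - <<'E'
from h import *
np.set_printoptions(precision=4,suppress=True)
crops=[]
for n in ["scene","side"]:
    c=ctrl.read_camera(n); w=cloud(c)
    for r in ctrl.silhouettes(n,"bar_mid"):
        m=r["pixels"]; p=w[m]; p=p[np.isfinite(p[:,0])]
        med=np.median(p,0); col=c["image"][m].mean(0)
        (cx,cy),(a,b),ang=cv2.minAreaRect(p[:,:2].astype(np.float32))
        q=p-med; d=np.linalg.svd(q[:,:2],full_matrices=False)[2][0]; t=q[:,:2]@d
        mid=med[:2]+d*(np.percentile(t,1)+np.percentile(t,99))/2
        print(n,round(r["confidence"],2),len(p),med,col,"rect",cx,cy,a,b,"dir deg",np.degrees(np.arctan2(d[1],d[0])),"len",np.ptp(t),mid,"ztop",np.percentile(p[:,2],90))
    # stand: high points near
    for lo,hi in [(0.125,0.16),(0.108,0.122),(0.006,0.018)]:
        m=(w[...,2]>lo)&(w[...,2]<hi)&(abs(w[...,0]-.585)<.16)&(abs(w[...,1]-.01)<.19)
        p=w[m]; 
        k,l,st,ct=cv2.connectedComponentsWithStats(m.astype(np.uint8))
        for i in range(1,k):
            if st[i,4]>15: 
                pp=w[l==i]; print(n,lo,st[i,4],pp.mean(0),pp.min(0),pp.max(0),cv2.minAreaRect(pp[:,:2].astype(np.float32)),ct[i])
    crops.append(cv2.resize(c["image"][140:200,160:220] if n=="scene" else c["image"][210:320,200:370],(380,380))[:,:,::-1])
cv2.imwrite("pics/bars.png",np.hstack(crops))
E
```

```text
scene 0.84 303 [0.3321 0.0817 0.0116] [ 54.3993 201.4158 196.3498] rect 0.34116697311401367 0.08143201470375061 0.03417908027768135 0.17673079669475555 dir deg -79.52736066339084 len 0.1767467429048906 [0.3325 0.0798] ztop 0.01479709536232874
scene 0.54 210 [0.4599 0.2639 0.0114] [169.5   169.119 172.619] rect 0.4735293388366699 0.27605393528938293 0.17973530292510986 0.025264080613851547 dir deg -157.54078277493585 len 0.1796889532328996 [0.473  0.2693] ztop 0.015119986770468507
scene 0.125 87 [ 0.5835 -0.0068  0.1365] [ 0.5718 -0.0213  0.1254] [0.6044 0.0097 0.1445] ((0.5876564979553223, -0.00432935543358326), (0.033258356153964996, 0.028345007449388504), 31.25444984436035) [275.5287 146.6322]
scene 0.125 23 [ 0.6311 -0.1132  0.1327] [ 0.623  -0.1192  0.1258] [ 0.636  -0.1062  0.1393] ((0.6317510604858398, -0.11283645033836365), (0.012770567089319229, 0.012607589364051819), 30.783037185668945) [312.9565 150.3913]
scene 0.108 38 [ 0.5783 -0.0088  0.1146] [ 0.5701 -0.0204  0.1081] [0.5945 0.0055 0.121 ] ((0.5786755084991455, -0.010942574590444565), (0.017448339611291885, 0.0291402600
[... 2472 characters left out ...]
671245753765106), 4.9253926277160645) [216.375 183.75 ]
side 0.108 26 [0.5875 0.01   0.1143] [ 0.5734 -0.0001  0.1084] [0.602  0.017  0.1206] ((0.5863092541694641, 0.010239634662866592), (0.028825541958212852, 0.014608949422836304), 12.855647087097168) [208.9615 196.9231]
side 0.108 17 [0.5391 0.0529 0.1154] [0.5339 0.0472 0.1085] [0.5447 0.0589 0.1201] ((0.5393771529197693, 0.05303667485713959), (0.010468521155416965, 0.011859804391860962), 3.078511953353882) [221.5882 204.6471]
side 0.006 1149 [0.5817 0.0525 0.0115] [ 0.4626 -0.1479  0.0061] [0.7122 0.1473 0.0179] ((0.588045597076416, -0.0011711418628692627), (0.1998489499092102, 0.2650046646595001), 13.426278114318848) [210.8686 226.6249]
```

View pics/bars.png

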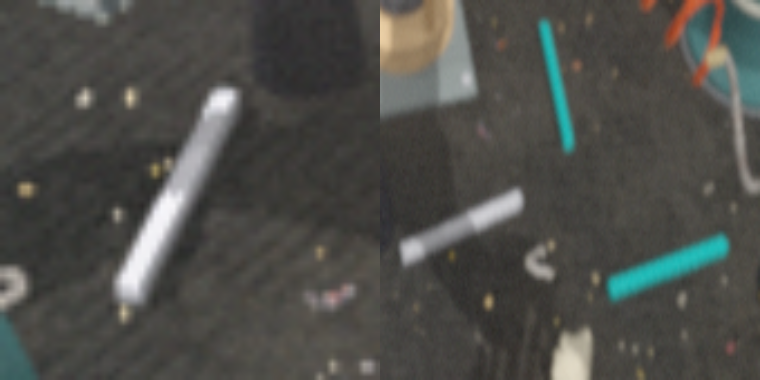

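The crop confirms it: one grey steel bar (crop left, centre ≈(180,200); crop right ≈(460,225)), and both others are turquoise. The two views agree on bar (0.477,0.273) at 22.5° and stand (0.588,-0.003) at yaw 13.5°, and the dowels match. Next I'll move over for a wrist view.

```bash

python3 -m inch '{"dp":[[0.12,-0.1,0.12],[0.2,-0.2,0.2],[0.27,-0.31,0.25],[0.34,-0.42,0.3],[0.4,-0.52,0.34]],"turn":[[0,0,0.05],[0,0,0.1],[0,0,0.15],[0,0,0.21],[0,0,0.21]],"fingers":[-1,-1,-1,-1,-1]}' 40
python3 -m inch '{"dp":[[0.05,-0.1,0],[0.1,-0.2,0],[0.15,-0.3,0],[0.2,-0.36,0],[0.2,-0.36,0]],"turn":[[0,0,0],[0,0,0],[0,0,0],[0,0,0],[0,0,0]],"fingers":[-1,-1,-1,-1,-1]}'
python3 - <<'E'
from h import *
np.set_printoptions(precision=4,suppress=True)
s=ctrl.get_state(); print(s["time"],s["tool_pos"],s["q"],R.from_rotvec(s["eef_rot"]).as_matrix())
c=ctrl.read_camera("wrist"); print(c["origin"],att(c)[:,2],c["intrinsics"][0,0])
save(c,"w1.png",s=1.5)
E
```

```text
time: 1.92
tool_pos: [0.3439, 0.4134, 0.3634]
eef_rot: [-0.609, 3.081, 0.001]
contact_force: [0.6, 0.5, 0.5]
gripper_width: 0.092
gripper_force: 0.0
time: 2.55
tool_pos: [0.4447, 0.232, 0.3626]
eef_rot: [-0.597, 3.083, -0.001]
contact_force: [-0.1, 0.2, 0.5]
gripper_width: 0.0918
gripper_force: 0.0
2.55 [0.4447 0.232  0.3626] [-0.6748  0.0835  0.1364  1.7721 -0.0111  1.286   1.4176] [[-0.9277 -0.3732  0.001 ]
 [-0.3732  0.9277 -0.0002]
 [-0.0009 -0.0006 -1.    ]]
[0.3786 0.2055 0.5325] [ 0.2398  0.0972 -0.966 ] 328.42746525672305
```

View pics/w1.png

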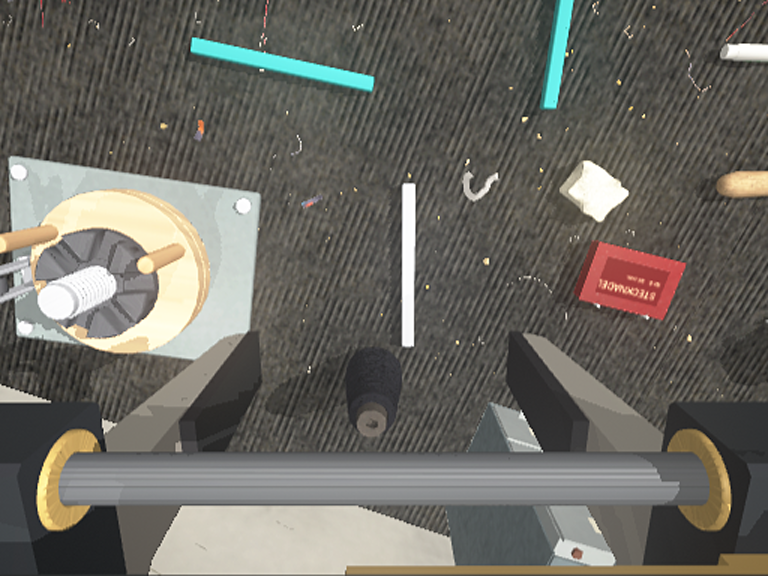

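The wrist view shows the steel bar upright at px (408,265), the thread cone at (372,390), and the collar at (95,283) with dark slots. I'll refine the bar pose and read the collar slot angles.

```bash
python3 - <<'E'
from h import *
np.set_printoptions(precision=4,suppress=True)
c=ctrl.read_camera("wrist"); w=cloud(c); K=c["intrinsics"];A=att(c);o=np.array(c["origin"])
for r in ctrl.silhouettes("wrist","bar_mid")[:3]:
    p=w[r["pixels"]];p=p[np.isfinite(p[:,0])];p=p[p[:,2]>.009]
    if len(p)<30: continue
    print(r["confidence"],cv2.minAreaRect(p[:,:2].astype(np.float32)),np.median(p[:,2]),c["image"][r["pixels"]].mean(0))
C=np.array([.588,-.0025])
rr=np.linalg.norm(w[...,:2]-C,axis=-1)
m=(rr<.055)&(rr>.025)&(w[...,2]>.06)&(w[...,2]<.11)
print("collar z pct",np.percentile(w[m][:,2],[5,25,50,75,90,95]),m.sum())
m=(w[...,2]>.13)&(rr<.04);print("post",cv2.minEnclosingCircle(w[m][:,:2].astype(np.float32)),w[m][:,2].max())
for a in (120,-120):
    D=C+.072*np.array([np.cos(np.radians(a+13.5)),np.sin(np.radians(a+13.5))])
    m=(np.linalg.norm(w[...,:2]-D,axis=-1)<.018)&(w[...,2]>.114)&(w[...,2]<.125);p=w[m]
    print("dowel",a,D,m.sum(), cv2.minEnclosingCircle(p[:,:2].astype(np.float32)) if m.sum() else "")
m=(w[...,2]>.008)&(w[...,2]<.016)&(rr<.2)&(rr>.08)&(w[...,1]<.16); print("plate",cv2.minAreaRect(w[m][:,:2].astype(np.float32)))
# rectify at collar top z
def rect(z,h=.11,n=550):
    g=np.linspace(-h,h,n); X,Y=np.meshgrid(C[0]+g,C[1]-g)
    P=np.stack([X,Y,np.full_like(X,z)],-1)-o; q=P@A
    u=q[...,0]/q[...,2]*K[0,0]+K[0,2];v=q[...,1]/q[...,2]*K[1,1]+K[1,2]
    return cv2.remap(c["image"],u.astype(np.float32),v.astype(np.float32),1)[:,:,::-1]
ztop=.09
im=rect(ztop)
cv2.imwrite("pics/rect.png",im)
# depth polar: mean z by angle at r 30-50
for a in range(-180,180,5):
    d=np.degrees(np.arctan2(w[...,1]-C[1],w[...,0]-C[0]))
    m=(rr>.032)&(rr<.05)&(abs((d-a+180)%360-180)<2.5)&(w[...,2]>.055)&(w[...,2]<.11)
    print(a,np.round(np.median(w[m][:,2])*1000,1) if m.sum()>2 else None,m.sum(),end=" | ")
E
```

```text
0.96 ((0.3362138271331787, 0.08229446411132812), (0.01385241374373436, 0.18084175884723663), 10.502114295959473) 0.013561650850675011 [100.0507 230.9414 226.3685]
0.75 ((0.22859123349189758, 0.32727158069610596), (0.09753257781267166, 0.014844930730760098), 17.373950958251953) 0.013760910385420488 [ 89.6842 204.7037 200.159 ]
0.68 ((0.47842174768447876, 0.2746969163417816), (0.17779316008090973, 0.013362063094973564), 22.51395034790039) 0.013591134261592752 [230.7125 230.6938 231.2139]
collar z pct [0.0718 0.0751 0.0868 0.0904 0.0913 0.0916] 2996
post ((0.5888527631759644, -0.002268633572384715), 0.016983762383461) 0.14353051197731054
dowel 120 [0.5384 0.0497] 119 ((0.5397748947143555, 0.049911633133888245), 0.007913375273346901)
dowel -120 [ 0.5676 -0.0715] 32 ((0.5677096843719482, -0.06756352633237839), 0.00645816046744585)
plate ((0.584006667137146, 0.018376469612121582), (0.19938889145851135, 0.3031485378742218), 13.354485511779785)
-180 74.9 32 | -175 74.7 29 | -170 80.7 88 | -165 89.6 56 | -160 90.6 35 | -155 90.8 36 | -150 90.8 35 | -145 90.8 33 | -140 90.8 29 | -135 89.9 13 | -130 None 0 | -125 None 0 | -120 74.7 26 | -115 74.7 33 | -110 78.5 85 | -105 85.8 79 | -100 90.6 38 | -95 90.7 36 | -90 90.6 33 | -85 90.8 34 | -80 90.5 26 | -75 89.8 15 | -70 74.7 5 | -65 None 0 | -60 None 0 | -55 None 0 | -50 None 0 | -45 None 0 | -40 None 0 | -35 None 0 | -30 None 0 | -25 91.1 6 | -20 90.7 16 | -15 77.2 45 | -10 74.2 24 | -5 74.8 31 | 0 74.6 20 | 5 None 0 | 10 90.0 13 | 15 90.7 27 | 20 90.7 28 | 25 90.8 32 | 30 90.8 31 | 35 90.0 45 | 40 84.4 85 | 45 75.3 51 | 50 74.5 25 | 55 75.3 18 | 60 None 0 | 65 None 2 | 70 90.6 12 | 75 90.9 34 | 80 90.8 32 | 85 90.8 32 | 90 90.7 30 | 95 91.0 35 | 100 87.9 52 | 105 75.7 42 | 110 74.6 33 | 115 74.5 30 | 120 74.8 31 | 125 74.5 9 | 130 90.1 19 | 135 90.3 29 | 140 90.8 39 | 145 90.5 49 | 150 90.4 45 | 155 90.5 44 | 160 89.3 45 | 165 86.6 18 | 170 74.9 15 | 175 74.5 36 |
```

View pics/rect.png

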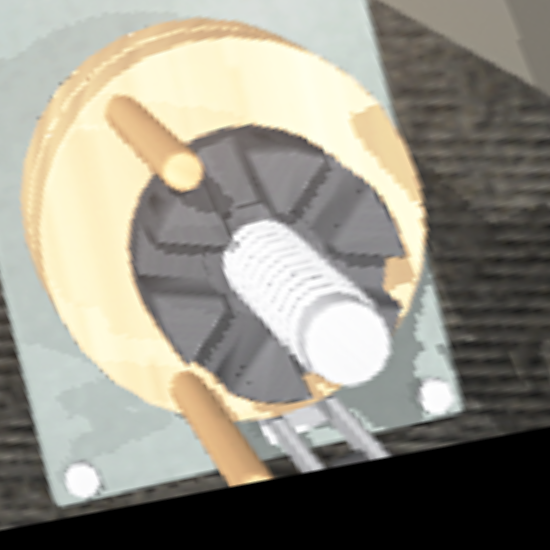

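Bar (0.478,0.2745) at 22.5°. The collar floor is at 74.7 and the lugs at 90.7, so it starts at about 0.45 rad. I'll flip the wrist by a half turn to keep joint 7 in range and descend over the bar.

```bash

for i in 1; do
python3 -m inch '{"dp":[[0.02,0.02,-0.03],[0.04,0.04,-0.06],[0.066,0.085,-0.1],[0.066,0.085,-0.15],[0.066,0.085,-0.2]],"turn":[[0,0,-0.058],[0,0,-0.116],[0,0,-0.174],[0,0,-0.232],[0,0,-0.29]],"fingers":[-0.2,-0.2,-0.2,-0.2,-0.2]}' 50
python3 -m inch '{"dp":[[0,0,-0.04],[0,0,-0.08],[0,0,-0.12],[0,0,-0.16],[0,0,-0.16]],"turn":[[0,0,-0.058],[0,0,-0.116],[0,0,-0.174],[0,0,-0.232],[0,0,-0.29]],"fingers":[-0.2,-0.2,-0.2,-0.2,-0.2]}'
python3 -m inch '{"dp":[[0,0,0],[0,0,0],[0,0,0],[0,0,-0.04],[0,0,-0.08]],"turn":[[0,0,-0.058],[0,0,-0.116],[0,0,-0.174],[0,0,-0.232],[0,0,-0.29]],"fingers":[-0.2,-0.2,-0.2,-0.2,-0.2]}'
python3 -m inch '{"dp":[[0,0,-0.02],[0,0,-0.06],[0,0,-0.06]],"turn":[[0,0,-0.058],[0,0,-0.116],[0,0,-0.127]],"fingers":[-0.2,-0.2,-0.2]}'
done
python3 - <<'E'
from h import *
np.set_printoptions(precision=4,suppress=True)
s=ctrl.get_state(); M=R.from_rotvec(s["eef_rot"]).as_matrix();print(s["time"],s["tool_pos"],s["q"],M[:,2],np.degrees(np.arctan2(M[1,1],M[0,1])),s["gripper_width"])
c=ctrl.read_camera("wrist");w=cloud(c)
for r in ctrl.silhouettes("wrist","bar_mid")[:3]:
    p=w[r["pixels"]];p=p[np.isfinite(p[:,0])];p=p[p[:,2]>.009]
    if len(p)>30: print(r["confidence"],cv2.minAreaRect(p[:,:2].astype(np.float32)),np.median(p[:,2]),c["image"][r["pixels"]].mean(0))
E
```

```text
time: 3.32
tool_pos: [0.4748, 0.2795, 0.2612]
eef_rot: [-0.815, -3.034, -0.0]
contact_force: [0.5, 1.2, 0.5]
gripper_width: 0.0555
gripper_force: 0.0
time: 3.95
tool_pos: [0.4738, 0.2787, 0.1804]
eef_rot: [-2.066, -2.365, 0.005]
contact_force: [-0.8, 0.7, 0.3]
gripper_width: 0.0554
gripper_force: 0.0
time: 4.58
tool_pos: [0.4749, 0.2796, 0.1418]
eef_rot: [-2.896, -1.215, -0.0]
contact_force: [0.2, -1.1, -0.2]
gripper_width: 0.0548
gripper_force: 0.0
time: 4.95
tool_pos: [0.474, 0.2786, 0.1108]
eef_rot: [3.077, 0.626, -0.005]
contact_force: [-0.4, 0.8, -0.2]
gripper_width: 0.0553
gripper_force: 0.0
4.95 [0.474  0.2786 0.1108] [-1.0519  0.4806  0.5852  1.9619 -0.361   0.8066 -1.4337] [-0.0028 -0.002  -1.    ] -67.00726171368613 0.055342779562373136
0.91 ((0.4798186421394348, 0.2747117280960083), (0.17860674858093262, 0.014075626619160175), 22.247201919555664) 0.013721413461781073 [251.1575 251.1757 251.3341]
0.77 ((0.4011669158935547, 0.21267321705818176), (0.2268885374069214, 0.05593360215425491), 43.294342041015625) 0.01324504107121438 [ 90.1268 187.2411 180.5346]
```

```bash

python3 -m inch '{"dp":[[0.01,-0.008,-0.05],[0.01,-0.008,-0.12],[0.01,-0.008,-0.17],[0.01,-0.008,-0.2],[0.01,-0.008,-0.213]],"turn":[[0,0,-0.003],[0,0,-0.003],[0,0,-0.003],[0,0,-0.003],[0,0,-0.003]],"fingers":[-0.2,-0.2,-0.2,-0.2,-0.2]}'
python3 -m inch '{"dp":[[0,0,0],[0,0,0],[0,0,0],[0,0,0]],"turn":[[0,0,0],[0,0,0],[0,0,0],[0,0,0]],"fingers":[-0.2,1,1,1]}' 50
python3 -m inch '{"dp":[[0,0,0],[0,0,0]],"turn":[[0,0,0],[0,0,0]],"fingers":[1,1]}' 50
```

```text
time: 5.68
tool_pos: [0.4811, 0.2739, 0.0057]
eef_rot: [-3.082, -0.609, -0.0]
contact_force: [-0.5, -0.5, -0.7]
gripper_width: 0.055
gripper_force: 0.0
time: 6.18
tool_pos: [0.4811, 0.2737, 0.0061]
eef_rot: [-3.082, -0.607, -0.001]
contact_force: [-0.8, 1.4, 0.3]
gripper_width: 0.0272
gripper_force: 0.0
time: 6.42
tool_pos: [0.4809, 0.2737, 0.0059]
eef_rot: [-3.082, -0.607, -0.0]
contact_force: [-1.1, 0.6, 1.4]
gripper_width: 0.0132
gripper_force: 50.0
```

```bash

python3 -m inch '{"dp":[[0,0,0],[0,0,-0.006],[0,0,-0.007],[0,0,-0.007],[0,0,-0.007]],"turn":[[0,0,0],[0,0,0],[0,0,0],[0,0,0],[0,0,0]],"fingers":[0.5,0.5,0.5,1,1]}' 60
python3 -m inch '{"dp":[[0,0,0],[0,0,0],[0,0,0.06],[0,0,0.14],[0,0,0.2]],"turn":[[0,0,0],[0,0,0],[0,0,0],[0,0,0],[0,0,0]],"fingers":[1,1,1,1,1]}' 60
python3 - <<'E'
from h import *
np.set_printoptions(precision=4,suppress=True)
s=ctrl.get_state(); M=R.from_rotvec(s["eef_rot"]).as_matrix();print(s["time"],s["tool_pos"],s["q"],np.degrees(np.arctan2(M[1,1],M[0,1])),s["gripper_width"])
E
```

```text
time: 7.05
tool_pos: [0.4809, 0.2734, 0.0021]
eef_rot: [3.082, 0.607, -0.0]
contact_force: [0.2, -0.3, -1.3]
gripper_width: 0.0133
gripper_force: 60.0
time: 7.68
tool_pos: [0.481, 0.2735, 0.1035]
eef_rot: [-3.082, -0.607, -0.001]
contact_force: [0.1, 0.2, -2.8]
gripper_width: 0.0134
gripper_force: 60.0
7.675 [0.481  0.2735 0.1035] [-1.0365  0.497   0.5869  1.9607 -0.3796  0.7932 -1.4168] -67.73175311269605 0.013426764913279274
```

```bash

python3 -m inch '{"dp":[[0,-0.02,0.1],[0.01,-0.12,0.18],[0.03,-0.24,0.18],[0.05,-0.36,0.18],[0.07,-0.48,0.18]],"turn":[[0,0,0.03],[0,0,0.08],[0,0,0.13],[0,0,0.18],[0,0,0.193]],"fingers":[1,1,1,1,1]}'
python3 -m inch '{"dp":[[0.01,-0.1,0],[0.018,-0.2,0],[0.019,-0.266,0],[0.019,-0.266,0]],"turn":[[0,0,0],[0,0,0],[0,0,0],[0,0,0]],"fingers":[1,1,1,1]}'
cat > v.py <<'E'
from h import *
import sys
np.set_printoptions(precision=4,suppress=True)
s=ctrl.get_state(); M=R.from_rotvec(s["eef_rot"]).as_matrix();print(s["time"],s["tool_pos"],s["q"],"ydir",np.degrees(np.arctan2(M[1,1],M[0,1])),s["gripper_width"])
def slots(c,C,ztop=.0915):
    w=cloud(c); d=w[...,:2]-C; r=np.linalg.norm(d,axis=-1); a=np.degrees(np.arctan2(d[...,1],d[...,0]))
    best=None
    m=(r>.030)&(r<.05)&(abs(w[...,2]-ztop)<.02)
    top=w[...,2][m]>ztop-.005; 
    if m.sum()<50: return None
    res=[]
    for ph in np.arange(0,60,.5):
        rel=(a[m]-ph+30)%60-30; lat=r[m]*np.sin(np.radians(rel))
        res.append(np.mean(top==(abs(lat)>.0105)))
    i=int(np.argmax(res)); return i*.5,res[i],m.sum(),np.median(w[...,2][m][top])
if __name__=="__main__":
    C=np.array([.5885,-.0023])
    for n in sys.argv[2:]:
        c=ctrl.read_camera(n); print(n,slots(c,C,float(sys.argv[1])))
        if n=="wrist":
            w=cloud(c); 
            for D,z in [((.5392,.0499),.119),((.568,-.0715),.119),((.5885,-.0023),.142)]:
                m=(np.linalg.norm(w[...,:2]-np.array(D),axis=-1)<.025)&(abs(w[...,2]-z)<.004)
                if m.sum()>20: print("top",D,m.sum(),cv2.minEnclosingCircle(w[m][:,:2].astype(np.float32)))
            save(c,"w_%d.png"%(s["time"]*100),s=1.5)
E
python3 v.py 0.0915 wrist side scene; ls pics
```

```text
time: 8.3
tool_pos: [0.5157, 0.0318, 0.1925]
eef_rot: [-2.758, -1.503, -0.001]
contact_force: [0.9, -0.8, -2.3]
gripper_width: 0.0138
gripper_force: 60.0
time: 8.8
tool_pos: [0.5247, -0.1029, 0.1923]
eef_rot: [2.764, 1.491, -0.001]
contact_force: [-0.1, 0.6, -1.9]
gripper_width: 0.0133
gripper_force: 60.0
8.8 [ 0.5247 -0.1029  0.1923] [-0.4104  0.336   0.6627  1.9417 -0.2513  0.9463 -0.2079] ydir -33.3147746347111 0.013330621030072896
wrist (58.0, np.float64(0.9179280188361923), np.int64(5946), np.float64(0.09101969742062577))
top (0.5392, 0.0499) 406 ((0.5406689643859863, 0.047479819506406784), 0.00767747825011611)
top (0.568, -0.0715) 343 ((0.5697909593582153, -0.07180128991603851), 0.007933083921670914)
top (0.5885, -0.0023) 2073 ((0.5904436707496643, -0.00309395813383162), 0.015468349680304527)
side (57.5, np.float64(0.7571428571428571), np.int64(210), np.float64(0.09028913004914008))
scene (59.5, np.float64(0.7408906882591093), np.int64(247), np.float64(0.09023582278142328))
bars.png
rect.png
scene0.png
side0.png
w1.png
w_880.png
```

View pics/w_880.png

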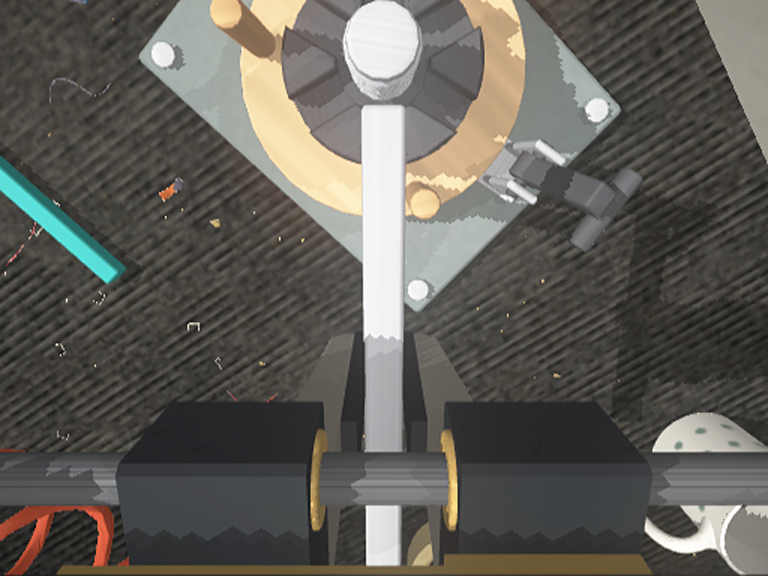

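The bar (px (383,230)) lines up on the post between the lugs, with the right dowel at (425,203) clear. Slots are at 58° mod 60, so I'll insert at 238°.

```bash

python3 -m inch '{"dp":[[0.007,0.003,-0.06],[0.007,0.003,-0.14],[0.007,0.003,-0.185],[0.007,0.003,-0.19]],"turn":[[0,0,0.007],[0,0,0.007],[0,0,0.007],[0,0,0.007]],"fingers":[1,1,1,1]}'
python3 -m inch '{"dp":[[0,0,-0.01],[0,0,-0.02],[0,0,-0.03],[0,0,-0.037],[0,0,-0.037]],"turn":[[0,0,0],[0,0,0],[0,0,0],[0,0,0],[0,0,0]],"fingers":[1,1,1,1,1]}'
python3 v.py 0.0915 wrist
```

```text
time: 9.45
tool_pos: [0.5278, -0.0963, 0.0957]
eef_rot: [-2.74, -1.532, 0.005]
contact_force: [0.1, 0.3, -2.3]
gripper_width: 0.0134
gripper_force: 60.0
time: 10.07
tool_pos: [0.5288, -0.098, 0.0786]
eef_rot: [-2.744, -1.529, 0.001]
contact_force: [-0.8, -0.2, -1.7]
gripper_width: 0.013
gripper_force: 60.0
10.075 [ 0.5288 -0.098   0.0786] [-0.3213  0.5126  0.56    2.0085 -0.4015  0.7294 -0.0683] ydir -31.72908392009218 0.01299154461947606
wrist (58.5, np.float64(0.8401706842341667), np.int64(13358), np.float64(0.09092357355766967))
top (0.568, -0.0715) 1072 ((0.5699334144592285, -0.07185902446508408), 0.007917881943285465)
top (0.5885, -0.0023) 1223 ((0.5854183435440063, -0.011450276710093021), 0.011898384429514408)
```

It's in the slot without force. First stroke clockwise from 238° to 198°.

```bash

python3 -m inch '{"dp":[[-0.026,0.014,0],[-0.05,0.037,-0.001],[-0.069,0.062,-0.002],[-0.085,0.09,-0.003],[-0.097,0.119,-0.0035]],"turn":[[0,0,-0.046],[0,0,-0.09],[0,0,-0.135],[0,0,-0.179],[0,0,-0.224]],"fingers":[1,1,1,1,1]}'
python3 v.py 0.0895 wrist side scene
```

```text
time: 10.75
tool_pos: [0.4824, -0.0425, 0.0781]
eef_rot: [3.099, 0.474, 0.008]
contact_force: [3.1, -9.2, -3.0]
gripper_width: 0.0136
gripper_force: 60.3
10.75 [ 0.4824 -0.0425  0.0781] [-0.6021  0.4813  0.7625  2.1472 -0.5158  0.6937 -0.7582] ydir -72.62724988262359 0.013576813265413292
wrist (30.5, np.float64(0.7935488744523342), np.int64(13238), np.float64(0.08980020160455071))
top (0.5392, 0.0499) 1433 ((0.541341245174408, 0.048612214624881744), 0.008055347949266434)
top (0.568, -0.0715) 1295 ((0.5698696970939636, -0.07166330516338348), 0.007974834181368351)
top (0.5885, -0.0023) 706 ((0.579668402671814, -0.006975607946515083), 0.010253098793327808)
side (26.5, np.float64(0.7788461538461539), np.int64(208), np.float64(0.08872745781202185))
scene (28.0, np.float64(0.8557692307692307), np.int64(104), np.float64(0.08872641976178797))
```

```bash

python3 -m inch '{"dp":[[-0.008,0.031,-0.001],[-0.011,0.063,-0.002],[-0.01,0.095,-0.0025],[-0.004,0.127,-0.003],[0.006,0.157,-0.0035]],"turn":[[0,0,-0.044],[0,0,-0.089],[0,0,-0.133],[0,0,-0.178],[0,0,-0.222]],"fingers":[1,1,1,1,1]}'
python3 -m inch '{"dp":[[0.006,0.015,0],[0.006,0.015,0]],"turn":[[0,0,-0.01],[0,0,-0.01]],"fingers":[1,1]}'
python3 v.py 0.088 wrist side scene
```

```text
time: 11.52
tool_pos: [0.4829, 0.0364, 0.0755]
eef_rot: [3.077, -0.614, 0.002]
contact_force: [-3.1, -10.5, 0.3]
gripper_width: 0.0131
gripper_force: 60.3
time: 11.78
tool_pos: [0.4869, 0.0442, 0.0755]
eef_rot: [3.069, -0.652, 0.004]
contact_force: [0.5, -8.0, -1.6]
gripper_width: 0.0131
gripper_force: 60.2
11.775 [0.4869 0.0442 0.0755] [-0.9033  0.5709  0.9433  2.1401 -0.6779  0.762  -1.5068] ydir -114.00070033347066 0.01314044856633673
wrist (40.0, np.float64(0.7947501112264571), np.int64(13486), np.float64(0.08754127815773295))
top (0.5392, 0.0499) 1154 ((0.5404934287071228, 0.049375101923942566), 0.007854809053242207)
top (0.5885, -0.0023) 696 ((0.5798277854919434, 0.0015949327498674393), 0.010017006658017635)
side (34.0, np.float64(0.7586206896551724), np.int64(174), np.float64(0.08700927113443224))
scene (41.5, np.float64(0.6878306878306878), np.int64(189), np.float64(0.08690958186096365))
```

```bash

python3 -m inch '{"dp":[[-0.004,-0.008,0],[-0.004,-0.008,0.03],[-0.004,-0.008,0.06],[-0.004,-0.008,0.06]],"turn":[[0,0,0.008],[0,0,0.008],[0,0,0.008],[0,0,0.008]],"fingers":[1,1,1,1]}'
python3 -m inch '{"dp":[[-0.016,-0.029,0],[-0.024,-0.069,0],[-0.024,-0.11,0],[-0.018,-0.151,0],[-0.005,-0.19,0]],"turn":[[0,0,0.036],[0,0,0.092],[0,0,0.147],[0,0,0.203],[0,0,0.259]],"fingers":[1,1,1,1,1]}'
python3 -m inch '{"dp":[[0.015,-0.029,0],[0.035,-0.056,0],[0.035,-0.056,0]],"turn":[[0,0,0.044],[0,0,0.089],[0,0,0.089]],"fingers":[1,1,1]}'
python3 v.py 0.088 wrist side scene
```

```text
time: 12.42
tool_pos: [0.4857, 0.0445, 0.1068]
eef_rot: [-3.08, 0.607, -0.004]
contact_force: [-0.9, 0.5, -3.2]
gripper_width: 0.013
gripper_force: 60.0
time: 13.05
tool_pos: [0.4819, -0.0515, 0.1053]
eef_rot: [-3.069, -0.67, -0.0]
contact_force: [0.3, -0.4, -2.4]
gripper_width: 0.0133
gripper_force: 60.0
time: 13.42
tool_pos: [0.5, -0.0801, 0.1055]
eef_rot: [2.951, 1.077, 0.001]
contact_force: [-0.9, -0.0, -1.9]
gripper_width: 0.0135
gripper_force: 60.0
13.425 [ 0.5    -0.0801  0.1055] [-0.4737  0.444   0.7015  2.0753 -0.414   0.7608 -0.3847] ydir -49.886196462532865 0.013488325321378735
wrist (40.0, np.float64(0.925609756097561), np.int64(9020), np.float64(0.08762648244463538))
top (0.5392, 0.0499) 811 ((0.5386719703674316, 0.04681304097175598), 0.007204147521406412)
top (0.568, -0.0715) 815 ((0.5696550607681274, -0.07191724330186844), 0.008048810064792633)
top (0.5885, -0.0023) 1147 ((0.5846564173698425, -0.008226526901125908), 0.013000166974961758)
side (37.0, np.float64(0.7383177570093458), np.int64(214), np.float64(0.08662442676801552))
scene (38.0, np.float64(0.7435897435897436), np.int64(156), np.float64(0.0868836815076931))
```

```bash

python3 -m inch '{"dp":[[0.002,0.004,-0.02],[0.002,0.004,-0.035],[0.002,0.004,-0.05],[0.002,0.004,-0.061],[0.002,0.004,-0.061]],"turn":[[0,0,0],[0,0,0],[0,0,0],[0,0,0],[0,0,0]],"fingers":[1,1,1,1,1]}'
python3 v.py 0.088 wrist
```

```text
time: 14.2
tool_pos: [0.5002, -0.0776, 0.0743]
eef_rot: [-2.95, -1.081, 0.001]
contact_force: [-0.3, -0.4, -1.5]
gripper_width: 0.0138
gripper_force: 60.0
14.2 [ 0.5002 -0.0776  0.0743] [-0.4405  0.4975  0.6581  2.0888 -0.4678  0.7032 -0.3437] ydir -49.73556359917916 0.013780426038928343
wrist (39.5, np.float64(0.8164288468954879), np.int64(12965), np.float64(0.08737697022242624))
top (0.5392, 0.0499) 338 ((0.5384253263473511, 0.04557504504919052), 0.006489429157227278)
top (0.568, -0.0715) 1239 ((0.5697276592254639, -0.07174070924520493), 0.008026394993066788)
top (0.5885, -0.0023) 123 ((0.5794938206672668, -0.012313291430473328), 0.006172577850520611)
```

```bash

python3 -m inch '{"dp":[[-0.016,0.028,-0.001],[-0.032,0.056,-0.001],[-0.042,0.086,-0.002],[-0.049,0.118,-0.003],[-0.051,0.15,-0.0035]],"turn":[[0,0,-0.044],[0,0,-0.089],[0,0,-0.133],[0,0,-0.178],[0,0,-0.222]],"fingers":[1,1,1,1,1]}'
python3 -m inch '{"dp":[[0,0.008,0],[0.001,0.016,0]],"turn":[[0,0,-0.011],[0,0,-0.022]],"fingers":[1,1]}'
python3 v.py 0.086 wrist
```

```text
time: 14.88
tool_pos: [0.475, -0.0064, 0.0735]
eef_rot: [3.137, -0.007, 0.003]
contact_force: [0.4, -9.6, -2.2]
gripper_width: 0.0134
gripper_force: 60.3
time: 15.12
tool_pos: [0.4753, 0.0022, 0.0733]
eef_rot: [3.136, -0.108, 0.002]
contact_force: [-1.6, -8.6, -2.5]
gripper_width: 0.0131
gripper_force: 60.2
15.125 [0.4753 0.0022 0.0733] [-0.777   0.521   0.872   2.1697 -0.6137  0.7146 -1.1268] ydir -93.93928478498107 0.013081841506458221
wrist (5.5, np.float64(0.7927643924041132), np.int64(13323), np.float64(0.08589650856178155))
top (0.5392, 0.0499) 1331 ((0.5412498116493225, 0.048544637858867645), 0.008002957329154015)
top (0.568, -0.0715) 1715 ((0.5696831345558167, -0.07164724171161652), 0.00831865519285202)
top (0.5885, -0.0023) 338 ((0.577316403388977, -0.0021351054310798645), 0.007998771965503693)
```

```bash

python3 -m inch '{"dp":[[0.001,0.01,0],[0.002,0.02,-0.001],[0.004,0.03,-0.001]],"turn":[[0,0,-0.014],[0,0,-0.028],[0,0,-0.042]],"fingers":[1,1,1]}'
python3 -m inch '{"dp":[[0.002,0.008,0],[0.002,0.008,0]],"turn":[[0,0,-0.01],[0,0,-0.01]],"fingers":[1,1]}'
python3 v.py 0.0855 wrist side
```

```text
time: 15.55
tool_pos: [0.4769, 0.017, 0.0727]
eef_rot: [3.122, -0.316, 0.001]
contact_force: [-1.2, -8.1, -0.6]
gripper_width: 0.0133
gripper_force: 60.2
time: 15.8
tool_pos: [0.4778, 0.0211, 0.0726]
eef_rot: [3.117, -0.362, 0.001]
contact_force: [-2.0, -8.7, -1.2]
gripper_width: 0.0131
gripper_force: 60.2
15.8 [0.4778 0.0211 0.0726] [-0.8412  0.5458  0.9115  2.1636 -0.6524  0.7338 -1.293 ] ydir -103.25105223078131 0.013089751177327028
wrist (55.5, np.float64(0.7911439665471923), np.int64(13392), np.float64(0.08545964856993729))
top (0.5392, 0.0499) 1269 ((0.5406284928321838, 0.048652105033397675), 0.00779996532946825)
top (0.568, -0.0715) 498 ((0.5667561888694763, -0.07093261927366257), 0.007130669429898262)
top (0.5885, -0.0023) 296 ((0.5773537755012512, -0.00031817308627068996), 0.007611094042658806)
side (51.5, np.float64(0.7609756097560976), np.int64(205), np.float64(0.08466422150361086))
```

```bash

python3 -m inch '{"dp":[[0.002,0.008,0],[0.002,0.008,0]],"turn":[[0,0,-0.01],[0,0,-0.01]],"fingers":[1,1]}'
python3 -m inch '{"dp":[[0.002,0.008,0],[0.002,0.008,0]],"turn":[[0,0,-0.01],[0,0,-0.01]],"fingers":[1,1]}'
python3 v.py 0.0855 wrist
```

```text
time: 16.15
tool_pos: [0.4784, 0.024, 0.0725]
eef_rot: [3.109, -0.413, 0.0]
contact_force: [-3.3, -10.8, -1.3]
gripper_width: 0.0138
gripper_force: 60.4
time: 16.4
tool_pos: [0.479, 0.0271, 0.0724]
eef_rot: [3.101, -0.463, -0.0]
contact_force: [-3.8, -12.7, -1.1]
gripper_width: 0.0134
gripper_force: 60.7
16.4 [0.479  0.0271 0.0724] [-0.865   0.5573  0.9281  2.1599 -0.6658  0.7428 -1.3594] ydir -106.9913370427331 0.013362759044997714
wrist (55.0, np.float64(0.7794480592326677), np.int64(13371), np.float64(0.08543264417156157))
top (0.5392, 0.0499) 1247 ((0.5410833358764648, 0.048869453370571136), 0.008015455678105354)
top (0.5885, -0.0023) 226 ((0.5773138403892517, 0.0005550063215196133), 0.007053127512335777)
```

```bash

python3 -m inch '{"dp":[[0.002,0.008,0],[0.003,0.016,0],[0.003,0.016,0],[0.003,0.016,0]],"turn":[[0,0,-0.005],[0,0,-0.01],[0,0,-0.01],[0,0,-0.01]],"fingers":[1,1,1,1]}'
python3 -m inch '{"dp":[[0.002,0.008,0],[0.003,0.016,0],[0.003,0.016,0],[0.003,0.016,0]],"turn":[[0,0,0],[0,0,0],[0,0,0],[0,0,0]],"fingers":[1,1,1,1]}'
python3 v.py 0.0855 wrist
```

```text
time: 16.95
tool_pos: [0.4803, 0.0319, 0.0724]
eef_rot: [3.089, -0.516, 0.002]
contact_force: [-3.6, -19.0, -0.6]
gripper_width: 0.014
gripper_force: 61.7
time: 17.45
tool_pos: [0.4816, 0.0358, 0.0724]
eef_rot: [3.083, -0.52, 0.004]
contact_force: [-4.6, -29.5, -1.7]
gripper_width: 0.0141
gripper_force: 63.9
17.45 [0.4816 0.0358 0.0724] [-0.8951  0.569   0.941   2.1534 -0.6694  0.7476 -1.4166] ydir -109.16448027564205 0.014121005455006507
wrist (52.5, np.float64(0.7778530563083409), np.int64(13284), np.float64(0.08539686549602292))
top (0.5392, 0.0499) 1246 ((0.5411036610603333, 0.048828817903995514), 0.007954106666147709)
top (0.5885, -0.0023) 147 ((0.5771849751472473, 0.0015660314820706844), 0.005953398533165455)
```

Force has risen to about 30 N (3.4 N m against 0.5 for friction), so it's at the hard stop. I'll back off, lift out and verify.

```bash

python3 -m inch '{"dp":[[-0.004,-0.025,0],[-0.007,-0.045,0],[-0.007,-0.045,0.01],[-0.007,-0.045,0.05],[-0.007,-0.045,0.12]],"turn":[[0,0,0.02],[0,0,0.03],[0,0,0.03],[0,0,0.03],[0,0,0.03]],"fingers":[1,1,1,1,1]}'
python3 -m inch '{"dp":[[-0.02,0,0.1],[-0.04,0,0.12],[-0.04,0,0.12]],"turn":[[0,0,0],[0,0,0],[0,0,0]],"fingers":[1,1,1]}'
python3 v.py 0.0855 wrist side scene
python3 - <<'E'
from h import *
for n in ["wrist","scene","side"]:
    for t in ["pawl_handle","pawl_hinge"]:
        print(n,t,[(np.round(r["location"],3),round(r["confidence"],2)) for r in ctrl.search_frame(n,t)[:2]])
E
```

```text
time: 18.12
tool_pos: [0.4791, 0.0254, 0.1326]
eef_rot: [3.12, -0.358, -0.003]
contact_force: [1.2, -0.3, -1.1]
gripper_width: 0.0134
gripper_force: 60.0
time: 18.5
tool_pos: [0.4599, 0.0266, 0.1931]
eef_rot: [-3.119, 0.354, -0.001]
contact_force: [-0.6, 0.5, -2.2]
gripper_width: 0.0134
gripper_force: 60.0
18.5 [0.4599 0.0266 0.1931] [-1.1282  0.3038  1.1908  2.1224 -0.3565  0.9336 -1.5332] ydir -102.96709542100935 0.013358484882035388
wrist (52.0, np.float64(0.8873295910184442), np.int64(4988), np.float64(0.0855488713061614))
top (0.5392, 0.0499) 366 ((0.5411762595176697, 0.04906443879008293), 0.007923722267150879)
top (0.568, -0.0715) 448 ((0.5691242218017578, -0.07170736789703369), 0.007493695244193077)
top (0.5885, -0.0023) 1141 ((0.5878981351852417, -0.0026284754276275635), 0.014925866387784481)
side (52.5, np.float64(0.8038277511961722), np.int64(209), np.float64(0.0849057543440318))
scene (53.0, np.float64(0.74), np.int64(250), np.float64(0.0848231769063097))
wrist pawl_handle []
wrist pawl_hinge [(array([0.564, 0.017, 0.047]), 0.95)]
scene pawl_handle [(array([ 0.628, -0.108,  0.122]), 0.44)]
scene pawl_hinge [(array([ 0.553, -0.035,  0.039]), 0.98)]
side pawl_handle [(array([ 0.632, -0.102,  0.112]), 0.65)]
side pawl_hinge [(array([0.582, 0.044, 0.039]), 0.87)]
```

The slots read 52–53° mod 60 in all three views, against 53.3° when tight. So it's tight. Now to lay the bar on the bench left of the stand.

```bash

python3 -m inch '{"dp":[[-0.01,0.12,0],[-0.02,0.24,-0.05],[-0.02,0.34,-0.15],[-0.02,0.347,-0.27],[-0.02,0.347,-0.34]],"turn":[[0,0,0],[0,0,0],[0,0,0],[0,0,0],[0,0,0]],"fingers":[1,1,1,1,1]}'
python3 -m inch '{"dp":[[0,0,-0.015],[0,0,-0.03],[0,0,-0.036],[0,0,-0.036]],"turn":[[0,0,0],[0,0,0],[0,0,0],[0,0,0]],"fingers":[1,1,1,1]}'
```

```text
time: 19.58
tool_pos: [0.4487, 0.2004, 0.0194]
eef_rot: [3.12, -0.351, -0.004]
contact_force: [0.3, 0.4, -1.4]
gripper_width: 0.0134
gripper_force: 60.0
time: 20.08
tool_pos: [0.4506, 0.2, 0.0054]
eef_rot: [-3.12, 0.355, -0.002]
contact_force: [-0.2, 0.1, -2.3]
gripper_width: 0.0133
gripper_force: 60.0
```

```bash

python3 -m inch '{"dp":[[0,0,-0.005],[0,0,-0.005],[0,0,-0.005],[0,0,-0.005],[0,0,0.02]],"turn":[[0,0,0],[0,0,0],[0,0,0],[0,0,0],[0,0,0]],"fingers":[1,0.2,0.2,0.2,0.2]}'
python3 -m inch '{"dp":[[0,0,0.1],[0,0,0.2],[0.02,-0.03,0.32],[0.06,-0.1,0.44],[0.1,-0.18,0.5]],"turn":[[0,0,0],[0,0,0],[0,0,0.05],[0,0,0.1],[0,0,0.15]],"fingers":[0.2,0.2,1,1,1]}'
python3 -m inch '{"dp":[[0.06,-0.1,0],[0.1,-0.2,0],[0.14,-0.3,0],[0.19,-0.4,0],[0.24,-0.5,0]],"turn":[[0,0,0.05],[0,0,0.053],[0,0,0.053],[0,0,0.053],[0,0,0.053]],"fingers":[1,1,1,1,1]}'
python3 - <<'E'
from h import *
np.set_printoptions(precision=4,suppress=True)
s=ctrl.get_state(); M=R.from_rotvec(s["eef_rot"]).as_matrix();print(s["time"],s["tool_pos"],s["q"],"ydir",np.degrees(np.arctan2(M[1,1],M[0,1])))
for n in ["wrist","scene","side"]:
    c=ctrl.read_camera(n); w=cloud(c)
    if n=="wrist": save(c,"wp.png",s=1.5)
    for t in ["pawl_handle","bar_mid"]: print(n,t,[(np.round(r["location"],3),round(r["confidence"],2)) for r in ctrl.search_frame(n,t)[:2]])
    h=np.array([np.cos(np.radians(-66.7)),np.sin(np.radians(-66.7))]); d=w[...,:2]-np.array([.5895,-.0028]); r=d@h; t=d@np.array([-h[1],h[0]])
    m=(r>.08)&(r<.16)&(abs(t)<.03)&(w[...,2]>.095)&(w[...,2]<.15)
    if m.sum()>10: print("pawl r/t/z pct",[np.percentile(x[m],[2,50,98]) for x in (r,t,w[...,2])],m.sum())
    m=(w[...,2]>.15)&(w[...,2]<.4)&(w[...,0]>.7)&(abs(w[...,1]+.1)<.15)
    if m.sum()>10: print("wall x",np.percentile(w[m][:,0],[1,5,50]))
E
```

```text
time: 20.7
tool_pos: [0.4494, 0.1991, 0.0145]
eef_rot: [3.12, -0.356, -0.002]
contact_force: [0.8, 0.9, 0.3]
gripper_width: 0.0371
gripper_force: 0.0
time: 21.32
tool_pos: [0.5003, 0.1098, 0.267]
eef_rot: [-3.115, -0.394, -0.003]
contact_force: [0.7, 0.5, -0.1]
gripper_width: 0.0088
gripper_force: 0.0
time: 21.95
tool_pos: [0.6201, -0.1417, 0.2648]
eef_rot: [3.076, 0.64, 0.0]
contact_force: [0.4, 0.7, 1.5]
gripper_width: 0.0002
gripper_force: 0.0
21.95 [ 0.6201 -0.1417  0.2648] [-0.4914  0.5314  0.9587  1.631  -0.4575  1.221  -0.5972] ydir -66.4731357912828
wrist pawl_handle [(array([ 0.638, -0.117,  0.122]), 0.68)]
wrist bar_mid [(array([0.344, 0.062, 0.013]), 0.89)]
pawl r/t/z pct [array([0.101 , 0.128 , 0.1377]), array([-0.0186,  0.0026,  0.0223]), array([0.1014, 0.1212, 0.1378])] 971
scene pawl_handle [(array([ 0.628, -0.106,  0.122]), 0.59)]
scene bar_mid [(array([0.334, 0.074, 0.016]), 0.89), (array([0.442, 0.198, 0.014]), 0.78)]
pawl r/t/z pct [array([0.1016, 0.1191, 0.1376]), array([-0.0223, -0.0056,  0.0155]), array([0.0965, 0.1191, 0.1366])] 107
wall x [0.8154 0.8182 0.8396]
side pawl_handle [(array([0.587, 0.045, 0.04 ]), 0.42), (array([ 0.648, -0.362,  0.059]), 0.4)]
side bar_mid [(array([0.446, 0.203, 0.014]), 0.82), (array([0.188, 0.323, 0.01 ]), 0.56)]
pawl r/t/z pct [array([0.0964, 0.1102, 0.1339]), array([-0.0215,  0.0018,  0.0197]), array([0.0959, 0.1174, 0.1378])] 72
wall x [0.8377 0.8384 0.8397]
```

View pics/wp.png

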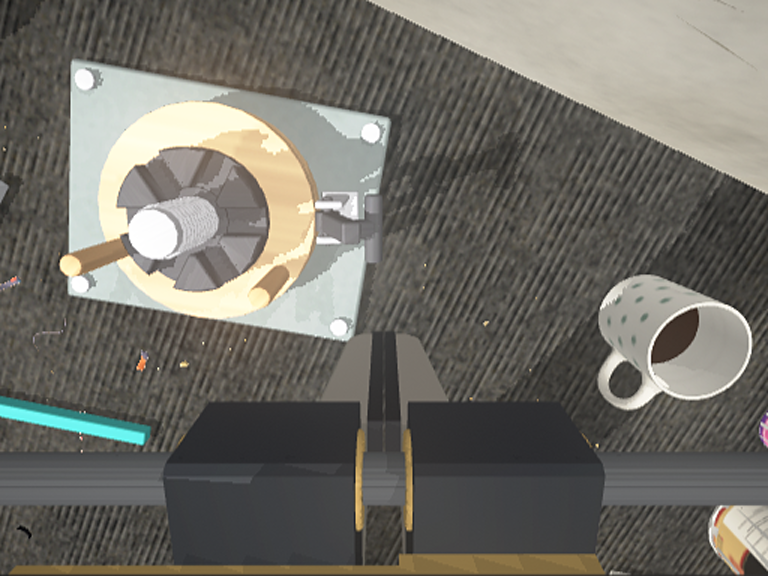

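The pawl handle is at px (372,228), and a slot faces it. The bar lies on the bench. I'll go down outside the handle (r ≈ 172 mm) and push inward.

```bash

python3 -m inch '{"dp":[[0.075,-0.038,0],[0.075,-0.038,-0.08],[0.075,-0.038,-0.18],[0.075,-0.038,-0.28],[0.075,-0.038,-0.31]],"turn":[[0,0,0],[0,0,0],[0,0,0],[0,0,0],[0,0,0]],"fingers":[1,1,1,1,1]}'
python3 -m inch '{"dp":[[-0.01,0.022,0],[-0.018,0.042,0],[-0.026,0.06,0],[-0.034,0.078,0],[-0.042,0.096,0]],"turn":[[0,0,0],[0,0,0],[0,0,0],[0,0,0],[0,0,0]],"fingers":[1,1,1,1,1]}'
python3 - <<'E'
from h import *
c=ctrl.read_camera("side"); save(c,"sp.png",(150,130,280,260),4)
w=cloud(c);c2=ctrl.read_camera("scene");w2=cloud(c2)
h=np.array([np.cos(np.radians(-66.7)),np.sin(np.radians(-66.7))])
for x in (w,w2):
    d=x[...,:2]-np.array([.5895,-.0028]); r=d@h; t=d@np.array([-h[1],h[0]])
    m=(r>.03)&(r<.16)&(abs(t)<.03)&(x[...,2]>.095)&(x[...,2]<.15); print(m.sum(), np.percentile(r[m],[5,50,95]) if m.sum() else "", np.percentile(x[m][:,2],[5,50,95]) if m.sum() else "")
E
```

```text
time: 23.02
tool_pos: [0.6556, -0.1568, 0.1063]
eef_rot: [-3.073, -0.643, 0.007]
contact_force: [0.4, -0.1, 0.2]
gripper_width: 0.0009
gripper_force: 0.0
time: 23.65
tool_pos: [0.6372, -0.1102, 0.1113]
eef_rot: [3.075, 0.642, 0.006]
contact_force: [0.2, -0.0, 1.2]
gripper_width: 0.0004
gripper_force: 0.4
91 [0.0712677  0.09157419 0.11391872] [0.10595487 0.1317517  0.14587386]
202 [0.07373729 0.09838605 0.12623272] [0.1022122  0.12836529 0.14531963]
```

```bash

python3 -m inch '{"dp":[[-0.008,0.018,0],[-0.008,0.018,0],[0,0,0],[0.02,-0.046,0],[0.04,-0.092,0.02]],"turn":[[0,0,0],[0,0,0],[0,0,0],[0,0,0],[0,0,0]],"fingers":[1,1,1,1,1]}'
python3 -m inch '{"dp":[[0,0,0.08],[0,0,0.16],[0,-0.04,0.24],[-0.06,-0.06,0.3],[-0.1,-0.06,0.3]],"turn":[[0,0,0],[0,0,0],[0,0,0],[0,0,0],[0,0,0]],"fingers":[1,1,1,1,1]}'
python3 - <<'E'
from h import *
h=np.array([np.cos(np.radians(-66.7)),np.sin(np.radians(-66.7))])
ims=[]
for n,cr in (("side",(150,130,280,260)),("scene",(220,120,350,250)),("wrist",(0,0,512,384))):
    c=ctrl.read_camera(n);x=cloud(c)
    d=x[...,:2]-np.array([.5895,-.0028]); r=d@h; t=d@np.array([-h[1],h[0]])
    for lo,hi in ((.03,.14),(.03,.06)):
        m=(r>lo)&(r<hi)&(abs(t)<(.022 if lo==hi else .006))&(x[...,2]>.06)&(x[...,2]<.15); print(n,m.sum(), np.percentile(r[m],[5,50,95]) if m.sum() else "", np.percentile(x[m][:,2],[5,50,95]) if m.sum() else "")
    ims.append(cv2.resize(c["image"][cr[1]:cr[3],cr[0]:cr[2]],(266,266)))
cv2.imwrite("pics/end.png",np.hstack(ims)[:,:,::-1])
E
python3 v.py 0.0855 wrist
```

```text
time: 24.38
tool_pos: [0.656, -0.1584, 0.1184]
eef_rot: [-3.076, -0.64, 0.003]
contact_force: [0.3, 0.0, -0.3]
gripper_width: 0.0003
gripper_force: 0.0
time: 25.0
tool_pos: [0.6058, -0.1909, 0.2719]
eef_rot: [3.074, 0.634, 0.006]
contact_force: [0.6, -0.2, -0.2]
gripper_width: 0.0002
gripper_force: 0.0
side 18 [0.04585783 0.05664292 0.09863386] [0.08306246 0.09268627 0.11007475]
side 11 [0.04543329 0.05291186 0.05743038] [0.09084342 0.10709194 0.11026368]
scene 54 [0.03865109 0.06712098 0.10196668] [0.07827728 0.08726575 0.10916137]
scene 18 [0.03820746 0.04464546 0.05940906] [0.08501403 0.09134841 0.10954924]
wrist 780 [0.04135741 0.0716583  0.10491665] [0.08323259 0.0863856  0.10635606]
wrist 265 [0.03894714 0.05527328 0.05915662] [0.08687717 0.10361139 0.10692067]
25.15 [ 0.6059 -0.1879  0.2695] [-0.4212  0.5251  0.9653  1.6303 -0.4538  1.2276 -0.5242] ydir -66.55590860302947 0.000855834637963611
wrist (54.0, np.float64(0.8746486790331647), np.int64(3558), np.float64(0.08578952348910956))
top (0.5392, 0.0499) 212 ((0.5413224697113037, 0.04869862645864487), 0.008048596791923046)
top (0.568, -0.0715) 190 ((0.5704267621040344, -0.0717996135354042), 0.007692409213632345)
top (0.5885, -0.0023) 968 ((0.5909643173217773, -0.003143769223242998), 0.015986308455467224)
```

View pics/end.png

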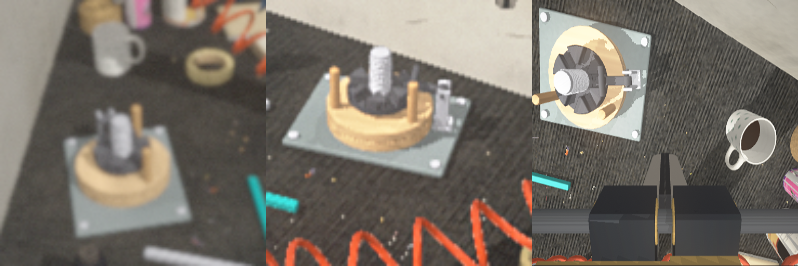

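The pawl has flipped over. In the wrist view it points to the post at about (625,80), with the handle over the collar. I'll check that it's level.

```bash
python3 - <<'E'
from h import *
h=np.array([np.cos(np.radians(-66.7)),np.sin(np.radians(-66.7))])
for n in ("wrist","scene"):
    c=ctrl.read_camera(n);x=cloud(c)
    d=x[...,:2]-np.array([.59,-.003]); r=d@h; t=d@np.array([-h[1],h[0]])
    for lo in np.arange(.03,.105,.005):
        m=(r>lo)&(r<lo+.005)&(abs(t)<.006)&(x[...,2]>.06)&(x[...,2]<.15)
        if m.sum()>3: print(n,round(lo,3),m.sum(),np.round(np.percentile(x[m][:,2],[10,50,90])*1000,1))
    m=(r>.03)&(r<.07)&(abs(t)<.03)&(x[...,2]>.095)&(x[...,2]<.15); print("handle r,t,z",[np.round(np.percentile(v[m],[2,50,98])*1000,1) for v in (r,t,x[...,2])])
E
```

```text
wrist 0.03 12 [69.6 70.  70.8]
wrist 0.035 33 [83.1 83.8 84.5]
wrist 0.045 38 [100.2 101.8 103.1]
wrist 0.05 66 [101.  102.3 103.4]
wrist 0.055 121 [ 83.4  91.  100.5]
wrist 0.06 55 [82.8 84.1 85.1]
wrist 0.065 55 [83.  83.9 84.7]
wrist 0.07 58 [82.9 83.8 85. ]
wrist 0.075 57 [82.8 83.6 84.6]
wrist 0.08 52 [83.  83.8 85.1]
wrist 0.085 50 [83.  83.9 84.7]
wrist 0.09 46 [83.3 84.7 86.2]
wrist 0.095 52 [85.4 86.7 88.1]
wrist 0.1 61 [83.3 85.6 86.7]
handle r,t,z [array([46.2, 52.9, 57.1]), array([-19.8,   1.4,  21.8]), array([ 96.9, 101.8, 103.9])]
scene 0.04 4 [82.8 84.9 86.1]
scene 0.05 4 [100.9 101.2 101.9]
scene 0.055 5 [ 94.4  98.9 103.7]
scene 0.06 6 [74.3 82.5 84. ]
scene 0.065 4 [80.3 83.7 84. ]
scene 0.085 6 [78.9 83.9 85.1]
scene 0.095 4 [84.5 86.5 87.1]
handle r,t,z [array([45.4, 51.5, 56.7]), array([-21.3,  -0.2,  18.9]), array([ 95.9, 101.3, 104.9])]
```

The tongue is level at 84 mm along its whole length, which means it's closed. The collar is tight, the bar is flat on the bench and the arm is clear.

```bash
python3 -c "
from workcell import ctrl
print(ctrl.hand_in())"
```

```text
the job is handed in; nothing more can be done
None
```

I handed the job in after about 25 s of the 72 s allowed: the collar is screwed down tight with the bar, the pawl lies level in its slot, the bar is on the bench left of the stand, and I kept clear of the cone, tape roll and mug; no verdict came back.

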